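# Change over the specimens on a microscope stage

## Robot

A 6-joint arm with a two-finger parallel gripper is mounted at the origin on the work surface. World frame = base frame: x ahead of the robot, y to its left, z up, the work surface at z = 0. Lengths are in m, angles in degrees, forces in N, time in s.
With the tool pointing down it reaches from about 0.375 to 0.9 m from the base axis. Payload 3.1 kg.
Tool frame: the origin (TCP) lies midway between the tips of the shut fingers; the grasp point (between the pads) lies 19 mm behind it; z points along the fingers, y is the line along which they close (so a half turn about z gives the same grasp; the last joint's range is limited). The gripper opens to 87 mm and grips with 3 to 60 N. Pads are 19 mm wide; open, the fingers measure 117 mm over their backs; the gripper's body (75 mm by 190 mm) begins 51 mm behind the grasp point.
Start: joints at [-76.06, 30.224, 82.088, -0, 67.689, -10.227], TCP at [0.256, -0.57, 0.223] pointing down, gripper open.
Joint ranges: [-176.69, 176.69], [-43.24, 126.21], [12.49, 139.97], [-82, 262], [0, 151.66], [-163.58, 163.58]. Speed limits (degrees/s): [159.86, 159.86, 180, 180, 180, 180].

## Interface

Orientations are given as a 3x3 rotation matrix whose columns are the frame's x, y, z axes.
In Python, from rig import read_state, optics, bot gives the robot as it stands. The module is installed in compiled form; this text tells all that it offers.
- The arm moves only by the tool send_rows, never from a script. Its argument "commands" is a list of rows, each a list of 7 numbers: the turn, a rotation vector about the tool's x, y, z in units of 5 degrees (1.0 is 5 degrees), then the shift along the tool's x, y, z in units of 30 mm (1.0 is 30 mm), then the opening, from 0 (shut) to 1 (fully open). In form: [[rx, ry, rz, tx, ty, tz, gripper], ...]. A call has 1 to 20 rows; each row is the pose to reach, as a shift and turn from the pose commanded when the call began, along the tool's axes at that moment; what a row does not reach only later rows make up. A row lasts 1/12 s, in which the tool goes at most 41.7 mm and 7.16 degrees, less where a joint would pass 70% of its speed; a pose out of reach is approached as far as the arm can. A call with a gripper value outside its range is refused whole. The fingers move at their own pace and stop on an object; the grip force is fixed at half the most. Time passes only in rows, so rows that repeat a pose let the fingers close. It gives the time, the measured TCP pose, the force, the opening and the grip force at its end, in the units of the state.
- read_state(): the state, without advancing time (a new reading comes with each control period).
- optics.capture(name): name is "side" or "top" or "wrist"; returns a dict with "image" (400x640x3 uint8, blue, green, red), "intrinsics" (3x3 intrinsics, pixels), "extrinsics" (4x4, takes a point from world to camera coordinates); the wrist camera has in their place "T_tool_cam" (4x4, takes a point from camera to tool coordinates, whose origin is the TCP and whose axes are the flange's). Camera axes: x right, y down, z forward; pixel columns grow to the right and rows downward; lengths in m; the calibration is good to about 2 mm. A picture is of the moment at which its call begins: read the wrist's pose just before it. There is no depth.
- bot.hand_in(): hands the job in; it is judged then, once.
The state is a dict: "time_s": time; "joint_positions": joint angles; "qvel": joint speeds; "tau": joint torques, N m; "position": TCP position; "tcp_rot": TCP orientation; "force": force on the tool from outside, world axes, zero at the start; "moment": the same for the moment, N m; "opening": opening from 0.0 (shut) to 1.0 (fully open); "grasp_force": force on a finger pad.
Only numpy, scipy, OpenCV 4.12 (cv2) and the standard library are available. Lean on these libraries where they do the work, as an engineer would, in place of code of your own. Each camera call takes 0.05 s, during which the arm holds its last target. There are 200 camera calls.

## Task

Rotate the three specimens by one place: the four-well slide now on the black stage goes into the white rimmed tray, the square metal chamber now in the tray goes onto the round top of the warming plate, and the round dish now on the warming plate goes onto the stage, each upright and centred on its place; the empty cork mat is there to park one on the way. Swing the stage's hold-down arm clear if it is in the way, and once the dish is on the stage swing the arm fully back over it. Never tip a specimen, and leave the small amber vial standing where it is.

Things in the scene. Friction and masses are not known exactly. Their poses are not given: they have to be found in the camera images.
- dish: Round culture dish with a white lid, 56 mm diameter at the lid (upper 8 mm), 53 mm below it, 18 mm high, 40 to 85 g. Origin: centre of its underside; z up. Starts on the warming plate.
- chamber: Square aluminium imaging chamber with a round window, 44 x 44 mm, 18 mm high, 60 to 130 g. Origin: centre of its underside; x and y parallel to its sides. Starts in the tray.
- slide: Four-well chamber slide: grey oblong block with four white lids in a row, 76 mm long (its x axis; wells 72 mm), 28 mm wide (y), 18 mm high, 35 to 70 g. Origin: centre of its underside. Starts on the stage, long way within about 0.15 rad of the stage's x axis.
- stage: Fixed black stage plate; a pale 80 mm square marks the specimen place. Top face 22 mm above the origin. Origin: centre of that square, at table level; x, y along the plate's edges. Plate: x -60 to 85 mm, y -55 to 55 mm. A steel pivot post, 20 mm across, stands at x = 65 mm, y = 0 and carries the hold-down arm; all there but the arm's knob ends 50 mm above the table.
- tray: Fixed shallow white tray, 140 mm (x) x 120 mm (y) outside, walls 4 mm thick, rim 10 mm above the table, inner floor 4 mm above the table. Origin: centre of its underside. Its place is the centre of the floor.
- warmer: Fixed warming plate: grey box 130 mm (x) x 120 mm (y) x 25 mm with a round aluminium top disc, 92 mm diameter, 4 mm thick, whose face is 29 mm above the origin. Origin: centre of the underside. Its place is the centre of the disc.
- mat: Fixed round cork mat, 110 mm diameter, 5 mm thick, empty at the start: the free spot. Origin: centre of its underside.
- clip (a joint): Angle of the stage's hold-down arm about the vertical pivot post, 0 to 1.65 rad; stays where left (1 N at the knob moves it). 0: closed, the arm points from the post along the stage's -x over the specimen. Growing values turn it counter-clockwise seen from above; at 1.57 it points along the stage's -y. Starts anywhere from 0 to 1.55; from about 1.3 it is clear of the specimen.
- clip_knob (a point): Top centre of the upright round black knob on the hold-down arm: 14 mm diameter, 28 mm high above the arm, 52 mm from the pivot axis; this point is 77 mm above the table. The arm is a steel bar 12 mm wide, reaching 68 mm from the pivot axis; underside 43 mm, top face 49 mm above the table, so it clears a specimen on the stage by 3 mm.
- vial: Small amber bottle with a white cap, 25 mm diameter, 55 mm high, standing between the places: a bystander. Origin: centre of its underside.

How it is judged:
By the outcome, as a careful person would: the job done as asked, in the order asked, and still so for the second after the job is handed in, with the robot touching nothing.
It also fails if it takes over 125 s, if anything falls off the work surface, if the arm or the gripper's body presses on something with over 40 N, if the wrist force passes 120 N, or if a joint passes its speed limit or range.

## Working session

There is one attempt and no reset: what is moved stays moved. The work goes in short steps, Python scripts to look and compute and a tool call to move; the robot and the scene stay as the last step left them, time stands still between calls to the robot, and variables do not carry over. Pictures are saved under pics/ and viewed, at most 14 in all, crops included, and the job is handed in when it is done.

Besides the shell and the picture viewer there is one more tool, called after "Call:" as name(argument=value, ...) on one line, values as JSON. send_rows: Moves the arm, as the interface text tells. Its arguments: {"type":"object","properties":{"commands":{"type":"array","items":{"type":"array","items":{"type":"number"}}}},"required":["commands"]}

```bash
mkdir -p pics; cat > h.py <<'E'
import numpy as np, cv2
from rig import read_state, optics, bot
def cap(n):
    s=read_state(); c=optics.capture(n); K=np.array(c["intrinsics"])
    if n=="wrist":
        T=np.eye(4);T[:3,:3]=s["tcp_rot"];T[:3,3]=s["position"]; W=T@np.array(c["T_tool_cam"])
    else: W=np.linalg.inv(np.array(c["extrinsics"]))
    return c["image"],K,W
def ray(K,W,px,z):
    px=np.atleast_2d(np.array(px,float)); d=np.c_[px,np.ones(len(px))]@np.linalg.inv(K).T@W[:3,:3].T
    o=W[:3,3]; return o+d*((z-o[2])/d[:,2])[:,None]
E
python3 - <<'E'
from h import *
for n in("top","side","wrist"):
    i,K,W=cap(n); cv2.imwrite(f"pics/{n}0.png",i); np.savez(f"{n}0",i=i,K=K,W=W); print(n,K[0,0],W.round(3).tolist())
s=read_state();print(s["position"],np.array(s["tcp_rot"]).round(3).tolist(),s["time_s"])
E
```

```text
top 382.79082539517475 [[-0.024, -0.99, 0.138, 0.431], [-1.0, 0.021, -0.019, 0.007], [0.016, -0.138, -0.99, 0.996], [0.0, 0.0, 0.0, 1.0]]
side 375.7184195077983 [[-0.905, -0.206, 0.372, 0.228], [-0.425, 0.466, -0.776, 0.643], [-0.013, -0.861, -0.509, 0.516], [0.0, 0.0, 0.0, 1.0]]
wrist 323.02815419352015 [[0.409, -0.869, -0.277, 0.334], [-0.912, -0.391, -0.122, -0.535], [-0.002, 0.303, -0.953, 0.383], [0.0, 0.0, 0.0, 1.0]]
[ 0.25575557 -0.56967197  0.22179843] [[0.912, 0.409, -0.0], [0.409, -0.912, 0.002], [0.0, -0.002, -1.0]] 0.15
```

View pics/top0.png

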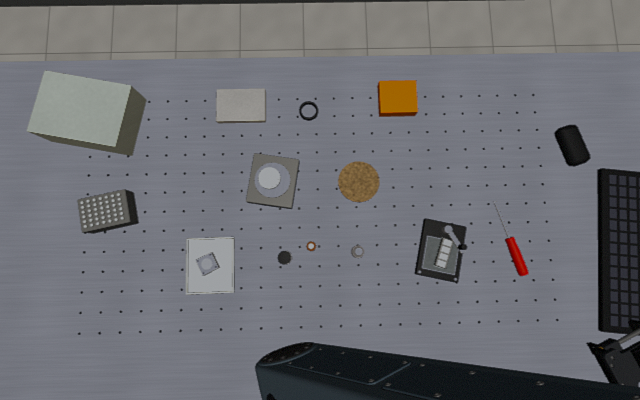

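View pics/side0.png

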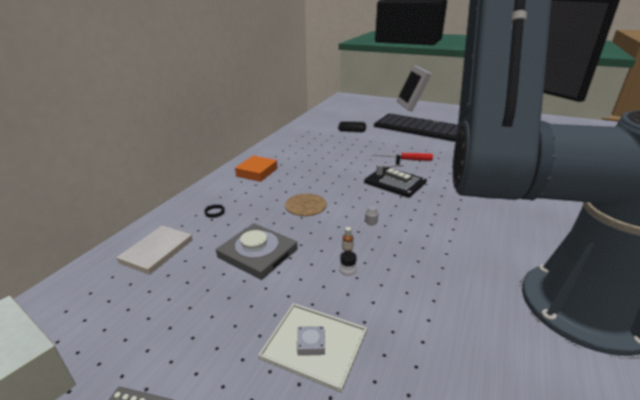

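```bash
python3 - <<'E'
from h import *
d=np.load("top0.npz");i,K,W=d["i"],d["K"],d["W"]
for n,p,z in [("slide",(443,252),.04),("post",(450,230),.05),("knob",(462,247),.077),("warmdisc",(272,180),.029),("dish",(268,177),.047),("mat",(358,181),.005),("tray",(210,265),.005),("chamber",(207,264),.022),("vial",(311,246),.055),("black",(284,257),.04),("grey",(357,251),.02)]:
    print(n,ray(K,W,p,z).round(3))
c=i[140:300,170:480]; cv2.imwrite("pics/c0.png",cv2.resize(c,(775,400),interpolation=cv2.INTER_CUBIC))
E
```

```text
slide [[ 0.426 -0.309  0.04 ]]
post [[ 0.48  -0.327  0.05 ]]
knob [[ 0.437 -0.343  0.077]]
warmdisc [[0.619 0.116 0.029]]
dish [[0.623 0.124 0.047]]
mat [[ 0.616 -0.108  0.005]]
tray [[0.407 0.277 0.005]]
chamber [[0.41  0.28  0.022]]
vial [[0.448 0.019 0.055]]
black [[0.423 0.086 0.04 ]]
grey [[ 0.434 -0.097  0.02 ]]
```

View pics/c0.png

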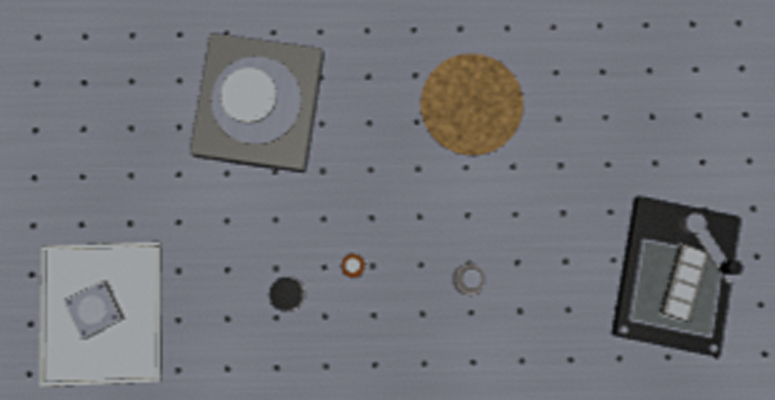

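Top view: warmer and dish at crop (250,97), mat (472,104), tray and chamber (95,310), vial (352,265), stage with the slide (685,283), and the arm half-open from post (695,222) to knob (731,268). I'll go over the stage for a close look.

Call:
send_rows(commands=[[6.6,0,0,0,0,0,1]])

```text
time_s: 0.23
position: [0.254, -0.5631, 0.2214]
tcp_rot: [[0.912, 0.406, -0.054], [0.409, -0.904, 0.125], [0.002, -0.136, -0.991]]
force: [-0.5, 1.0, -1.4]
opening: 0.998
grasp_force: 0.0
```

```bash
cat >> h.py <<'E'
def go(x,y,z,yaw):
    s=read_state(); R=np.array(s["tcp_rot"]); d=R.T@(np.array([x,y,z])-s["position"])/.03
    y0=np.degrees(np.arctan2(R[1,0],R[0,0])); r=-((yaw-y0+180)%360-180)/5
    n=max(np.linalg.norm(d)*30/41.7,abs(r)*5/7.16)
    print("rz %.2f t %s rows>=%.1f yaw %.1f"%(r,d.round(3).tolist(),n,y0))
def st():
    s=read_state(); R=np.array(s["tcp_rot"])
    print("t%.1f"%s["time_s"],np.array(s["position"]).round(4),R.round(3).tolist(),"q",np.round(s["joint_positions"],1),"F",np.round(s["force"],1),"op %.3f gf %.1f"%(s["opening"],s["grasp_force"]))
E
python3 -c "
from h import *
st();go(.42,-.31,.23,-9)"
```

```text
t0.2 [ 0.254  -0.5631  0.2214] [[0.912, 0.406, -0.054], [0.409, -0.904, 0.125], [0.002, -0.136, -0.991]] q [-75.5  33.2  77.   -1.2  77.5  -9.3] F [-0.5  1.  -1.4] op 0.998 gf 0.0
rz 6.63 t [8.503, -5.418, 0.469] rows>=7.3 yaw 24.2
```

I put the turn in the wrong slot and the tool tilted about 7°. Undoing it.

Call:
send_rows(commands=[[-1.432,0,0,0,0,0,1],[-1.432,0,0,0,0,0,1],[-1.432,0,0,0,0,0,1]])

```text
time_s: 0.48
position: [0.2554, -0.5683, 0.2208]
tcp_rot: [[0.912, 0.409, -0.002], [0.409, -0.912, 0.006], [0.001, -0.006, -1.0]]
force: [0.5, -0.1, 0.6]
opening: 1.003
grasp_force: 0.0
```

```bash
python3 -c "
from h import *
st();go(.42,-.31,.23,-9)"
```

```text
t0.5 [ 0.2554 -0.5683  0.2208] [[0.912, 0.409, -0.002], [0.409, -0.912, 0.006], [0.001, -0.006, -1.0]] q [-76.1  30.3  82.2  -0.   67.8 -10.2] F [ 0.5 -0.1  0.6] op 1.003 gf 0.0
rz 6.63 t [8.529, -5.612, -0.263] rows>=7.3 yaw 24.2
```

Call:
send_rows(commands=[[0,0,6.6,8.5,-5.6,-0.27,1],[0,0,6.6,8.5,-5.6,-0.27,1],[0,0,6.6,8.5,-5.6,-0.27,1],[0,0,6.6,8.5,-5.6,-0.27,1],[0,0,6.6,8.5,-5.6,-0.27,1],[0,0,6.6,8.5,-5.6,-0.27,1],[0,0,6.6,8.5,-5.6,-0.27,1],[0,0,6.6,8.5,-5.6,-0.27,1],[0,0,6.6,8.5,-5.6,-0.27,1],[0,0,6.6,8.5,-5.6,-0.27,1],[0,0,6.6,8.5,-5.6,-0.27,1],[0,0,6.6,8.5,-5.6,-0.27,1],[0,0,6.6,8.5,-5.6,-0.27,1],[0,0,6.6,8.5,-5.6,-0.27,1]])

```text
time_s: 1.65
position: [0.4192, -0.3137, 0.2307]
tcp_rot: [[0.988, -0.156, -0.0], [-0.156, -0.988, -0.0], [-0.0, 0.0, -1.0]]
force: [-0.8, -0.3, 0.2]
opening: 0.997
grasp_force: 0.0
```

```bash
python3 -c "
from h import *
st()
i,K,W=cap('wrist');cv2.imwrite('pics/w1.png',i);np.savez('w1',i=i,K=K,W=W)"
```

```text
t1.6 [ 0.4192 -0.3137  0.2307] [[0.988, -0.156, -0.0], [-0.156, -0.988, -0.0], [-0.0, 0.0, -1.0]] q [-49.   21.8  96.   -0.   62.1  49.9] F [-0.8 -0.3  0.2] op 0.997 gf 0.0
```

View pics/w1.png

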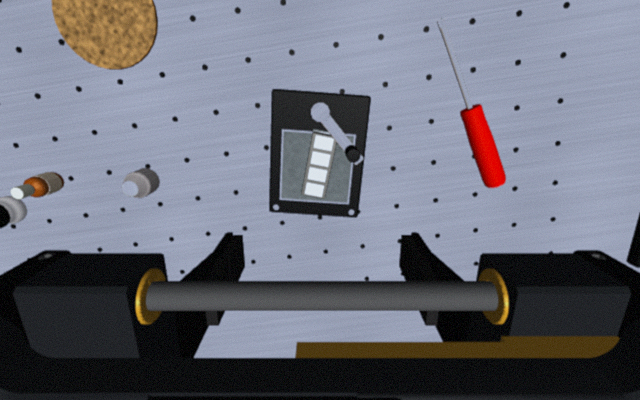

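The wrist view shows the stage at (320,153), slide lids at (318,166), post (320,111) and knob top (353,154).

```bash
cat >> h.py <<'E'
def blob(mask,roi,hull=True):
    x0,y0,x1,y1=roi; m=np.zeros(mask.shape,np.uint8); m[y0:y1,x0:x1]=mask[y0:y1,x0:x1]
    cs,_=cv2.findContours(m,cv2.RETR_EXTERNAL,cv2.CHAIN_APPROX_NONE)
    return max(cs,key=cv2.contourArea).reshape(-1,2)
def rect(K,W,pts,z):
    P=ray(K,W,pts,z)[:,:2]; (c,s,a)=cv2.minAreaRect((P*1000).astype(np.float32)); return np.round(c,1),np.round(s,1),round(a,1)
def circ(K,W,pts,z):
    P=ray(K,W,pts,z)[:,:2]*1000; c,r=cv2.minEnclosingCircle(P.astype(np.float32)); m=P.mean(0); return np.round(c,1),round(r,1)
E
python3 - <<'E'
from h import *
d=np.load("w1.npz");i,K,W=d["i"],d["K"],d["W"]
g=cv2.cvtColor(i,cv2.COLOR_BGR2GRAY).astype(int); sat=i.max(2).astype(int)-i.min(2)
roi=(255,80,385,225)
blk=((g<60)*255).astype(np.uint8); h=cv2.convexHull(blob(blk,roi)).reshape(-1,2); print("plate",rect(K,W,h,.022)) 
cv2.imwrite("/tmp/x.png",blk)
wh=((g>205)*255).astype(np.uint8); wh=cv2.morphologyEx(wh,cv2.MORPH_CLOSE,np.ones((5,5)));b=blob(wh,(285,125,350,205)); print("lids",rect(K,W,b,.04), b.min(0),b.max(0))
for n,p,z in[("post",(320,111),.05),("knob",(352.5,153.5),.077)]: print(n,ray(K,W,p,z).round(4))
e=cv2.convexHull(b).reshape(-1,2); print(e.tolist())
print(g[120:205:4,278:358:4])
E
```

```text
plate (array([ 433.7, -310.4]), array([108.8, 150.8]), 77.9)
lids (array([ 426.4, -311. ]), array([19.4, 67.2]), 69.9) [305 136] [332 196]
post [[ 0.4858 -0.3222  0.05  ]]
knob [[ 0.4422 -0.3477  0.077 ]]
[[321, 136], [331, 138], [332, 139], [332, 144], [331, 149], [322, 192], [321, 195], [320, 196], [319, 196], [309, 194], [306, 193], [305, 192], [305, 191], [308, 175], [315, 138], [316, 136]]
[[ 36  35  39  41  42  29  34  33  35  70 162 162 147 164  94  42  43  41
   40  38]
 [ 34  41  31  41  39  36  40  40  38  38  40  86 161 162 164  62  34  42
   46  41]
 [ 38  62  53  39  39  37  34  36  33  50  36  33 134 160 163 165  36  41
   36  37]
 [ 34 155 103 117 129 134 148 154 151  68  94 156 161 156 159 168 148  42
   41  40]
 [ 34 146 113 111 111 106 107 115 100 140 223 194 154 101 164 164 164 137
  123 164]
 [ 35 151 112 104 115 111 119 108 111 168 226 227 226 226 152 160 171 160
  125 162]
 [ 34 159 111 107 109 111 114 115  98 216 224 225 227 227 134 119 162 166
  146 137]
 [ 30 161 110 116 108 110 115 111 112 161 200 220 225 227 118 107 137  47
    8  11]
 [ 33 154 108 114 109 
[... 468 characters left out ...]
 113 112
  152  27]
 [ 31 124 114 103 107 114 110 122 225 227 225 225 166 104 110 111 110 114
  160  37]
 [ 26 122 112 111 108 110 107 124 135 182 210 228 128 112 113 108 118 106
  160  35]
 [ 24 128 113 113 116 117  86 195 228 223 178 141 123 112 110 111 112 111
  142  27]
 [ 20 123 110 113 114 112  95 218 225 226 227 228 106 119 113 114 110 112
   97  30]
 [ 31 123 114 110 105 110 108 229 227 226 226 208  92 107 113 106 110 114
   83  28]
 [ 28 115 115 112 111 113 110 102 104 137 190 153 105 117 122 127 120 117
   54  29]
 [ 30  74  95 120 137 147 146 144 151 140 132 127 120 115 109 108 106 114
   44  28]
 [ 37  28  31  30  25  25  27  17  29  25  29  21  21  37  45  65  71  91
   28  26]]
```

```bash
python3 -c "
from h import *
go(.4422,-.3477,.10,30)"
```

```text
rz -7.79 t [0.934, 1.009, 4.352] rows>=5.4 yaw -8.9
```

Call:
send_rows(commands=[[0,0,-7.8,0.93,1.01,4.3,0.5],[0,0,-7.8,0.93,1.01,4.3,0.5],[0,0,-7.8,0.93,1.01,4.3,0.5],[0,0,-7.8,0.93,1.01,4.3,0.5],[0,0,-7.8,0.93,1.01,4.3,0.5],[0,0,-7.8,0.93,1.01,4.3,0.5],[0,0,-7.8,0.93,1.01,4.3,0.5],[0,0,-7.8,0.93,1.01,4.3,0.5],[0,0,-7.8,0.93,1.01,5.0,0.5],[0,0,-7.8,0.93,1.01,5.8,0.5],[0,0,-7.8,0.93,1.01,5.8,0.5],[0,0,-7.8,0.93,1.01,5.8,0.25],[0,0,-7.8,0.93,1.01,5.8,0.25],[0,0,-7.8,0.93,1.01,5.8,0.25],[0,0,-7.8,0.93,1.01,5.8,0.25],[0,0,-7.8,0.93,1.01,5.8,0.25]])

```text
time_s: 3.03
position: [0.4432, -0.3472, 0.0578]
tcp_rot: [[0.865, 0.502, 0.001], [0.502, -0.865, -0.002], [0.0, 0.002, -1.0]]
force: [-0.0, -0.3, -0.2]
opening: 0.27
grasp_force: 0.0
```

```bash
python3 - <<'E'
from h import *
st()
p=np.array([.4858,-.3222])
for a in (220,230,240,250,260,262):
    q=p+.052*np.array([np.cos(np.radians(a)),np.sin(np.radians(a))]); print(a,q.round(4));go(*q,.057,a-180)
i,K,W=cap('wrist');cv2.imwrite('pics/w2.png',i)
E
```

```text
t3.0 [ 0.4432 -0.3472  0.0578] [[0.865, 0.502, 0.001], [0.502, -0.865, -0.002], [0.0, 0.002, -1.0]] q [-49.5  39.2  98.4   0.   42.2  10.4] F [-0.  -0.3 -0.2] op 0.270 gf 0.0
220 [ 0.446  -0.3556]
rz -1.97 t [-0.06, 0.289, 0.026] rows>=1.4 yaw 30.2
230 [ 0.4524 -0.362 ]
rz -3.97 t [0.018, 0.581, 0.026] rows>=2.8 yaw 30.2
240 [ 0.4598 -0.3672]
rz -5.97 t [0.145, 0.855, 0.027] rows>=4.2 yaw 30.2
250 [ 0.468  -0.3711]
rz -7.97 t [0.317, 1.103, 0.027] rows>=5.6 yaw 30.2
260 [ 0.4768 -0.3734]
rz -9.97 t [0.53, 1.317, 0.028] rows>=7.0 yaw 30.2
262 [ 0.4786 -0.3737]
rz -10.37 t [0.577, 1.355, 0.028] rows>=7.2 yaw 30.2
```

View pics/w2.png

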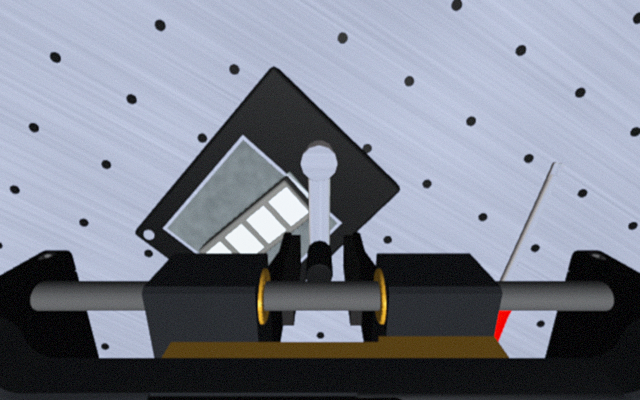

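The knob at (319,260) is caged between the fingers, with the arm running up to the post (319,160). Swinging it open along the arc, then lifting.

Call:
send_rows(commands=[[0,0,-1,-0.04,0.15,0.03,0.25],[0,0,-2,-0.06,0.29,0.03,0.25],[0,0,-3,-0.03,0.44,0.03,0.25],[0,0,-4,0.02,0.58,0.03,0.25],[0,0,-5,0.07,0.72,0.03,0.25],[0,0,-6,0.15,0.86,0.03,0.25],[0,0,-7,0.23,0.98,0.03,0.25],[0,0,-8,0.32,1.1,0.03,0.25],[0,0,-9,0.42,1.21,0.03,0.25],[0,0,-10,0.53,1.32,0.03,0.25],[0,0,-10.4,0.58,1.36,0.03,0.25],[0,0,-10.4,0.58,1.36,0.03,0.25],[0,0,-10.4,0.58,1.36,0.03,0.4],[0,0,-10.4,0.58,1.36,0.03,0.4],[0,0,-10.4,0.58,1.36,-1,0.4],[0,0,-10.4,0.58,1.36,-2,0.6],[0,0,-10.4,0.58,1.36,-3,1],[0,0,-10.4,0.58,1.36,-4,1],[0,0,-10.4,0.58,1.36,-4,1]])

```text
time_s: 4.67
position: [0.481, -0.3763, 0.1833]
tcp_rot: [[0.137, 0.991, 0.009], [0.991, -0.137, -0.01], [-0.008, 0.01, -1.0]]
force: [-0.3, -1.0, 0.6]
opening: 0.62
grasp_force: 0.0
```

```bash
python3 -c "
from h import *
st();go(.40,-.307,.18,-19)"
```

```text
t4.7 [ 0.481  -0.3763  0.1833] [[0.137, 0.991, 0.009], [0.991, -0.137, -0.01], [-0.008, 0.01, -1.0]] q [-48.5  31.5  87.    0.   60.8 -40.6] F [-0.3 -1.   0.6] op 0.620 gf 0.0
rz 20.23 t [1.92, -2.993, 0.063] rows>=14.1 yaw 82.1
```

Call:
send_rows(commands=[[0,0,20.2,1.92,-3.0,0.06,1],[0,0,20.2,1.92,-3.0,0.06,1],[0,0,20.2,1.92,-3.0,0.06,1],[0,0,20.2,1.92,-3.0,0.06,1],[0,0,20.2,1.92,-3.0,0.06,1],[0,0,20.2,1.92,-3.0,0.06,1],[0,0,20.2,1.92,-3.0,0.06,1],[0,0,20.2,1.92,-3.0,0.06,1],[0,0,20.2,1.92,-3.0,0.06,1],[0,0,20.2,1.92,-3.0,0.06,1],[0,0,20.2,1.92,-3.0,0.06,1],[0,0,20.2,1.92,-3.0,0.06,1],[0,0,20.2,1.92,-3.0,0.06,1],[0,0,20.2,1.92,-3.0,0.06,1],[0,0,20.2,1.92,-3.0,0.06,1],[0,0,20.2,1.92,-3.0,0.06,1],[0,0,20.2,1.92,-3.0,0.06,1],[0,0,20.2,1.92,-3.0,0.06,1]])

```text
time_s: 6.17
position: [0.3968, -0.3039, 0.1748]
tcp_rot: [[0.947, -0.321, -0.0], [-0.321, -0.947, 0.0], [-0.0, -0.0, -1.0]]
force: [-0.1, -0.1, -0.3]
opening: 1.001
grasp_force: 0.0
```

```bash
python3 - <<'E'
from h import *
st()
i,K,W=cap('wrist');cv2.imwrite('pics/w3.png',i);np.savez('w3',i=i,K=K,W=W)
E
```

```text
t6.2 [ 0.3968 -0.3039  0.1748] [[0.947, -0.321, -0.0], [-0.321, -0.947, 0.0], [-0.0, -0.0, -1.0]] q [-50.3  24.7 102.7   0.   52.7  58.5] F [-0.1 -0.1 -0.3] op 1.001 gf 0.0
```

View pics/w3.png

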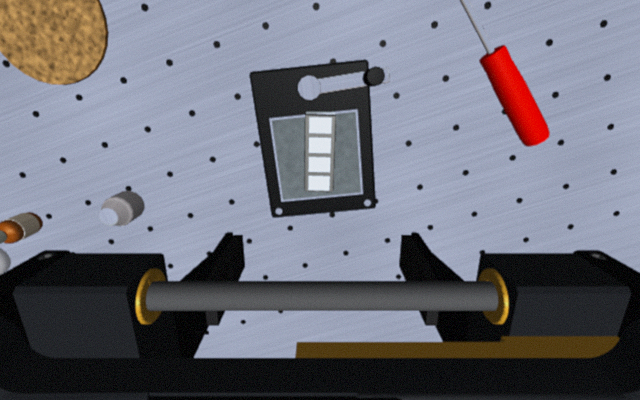

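```bash
python3 - <<'E'
from h import *
d=np.load("w3.npz");i,K,W=d["i"],d["K"],d["W"]
g=cv2.cvtColor(i,cv2.COLOR_BGR2GRAY).astype(int)
wh=((g>205)*255).astype(np.uint8); wh=cv2.morphologyEx(wh,cv2.MORPH_CLOSE,np.ones((5,5)));b=blob(wh,(295,105,345,198)); print("lids",rect(K,W,b,.04))
sq=((g>75)*255).astype(np.uint8); b=blob(sq,(262,104,370,206)); print("square",rect(K,W,cv2.convexHull(b).reshape(-1,2),.022),b.min(0),b.max(0))
print("post",ray(K,W,(310,88),.05),"knob",ray(K,W,(376,75),.077))
E
```

```text
lids (array([ 417.9, -308.2]), array([19.3, 48.6]), 70.6)
square (array([ 422.6, -307.5]), array([85.1, 87.4]), 76.9) [269 109] [363 201]
post [[ 0.48410293 -0.32259725  0.05      ]] knob [[ 0.47627231 -0.37346006  0.077     ]]
```

```bash
python3 - <<'E'
from h import *
d=np.load("w3.npz");i,K,W=d["i"],d["K"],d["W"]
g=cv2.cvtColor(i,cv2.COLOR_BGR2GRAY).astype(int)
m=np.zeros_like(g);m[108:196,298:342]=g[108:196,298:342]>195
ys,xs=np.nonzero(m);P=np.c_[xs,ys]; print("lids",rect(K,W,P,.04),xs.min(),xs.max(),ys.min(),ys.max())
n,l,s,c=cv2.connectedComponentsWithStats(m.astype(np.uint8));print(s.tolist(),c.round(1).tolist())
Q=ray(K,W,c[1:],.04);print(Q.round(4))
st();go(.425,-.3105,.12,-19.5)
E
```

```text
lids (array([ 428.4, -311.7]), array([21.2, 71.7]), 68.5) 308 333 113 190
[[0, 0, 640, 400, 254716], [327, 113, 1, 1, 1], [330, 113, 1, 1, 1], [333, 113, 1, 1, 1], [309, 117, 23, 17, 353], [309, 138, 22, 15, 329], [309, 157, 21, 15, 311], [308, 176, 22, 15, 288]] [[319.5, 199.7], [327.0, 113.0], [330.0, 113.0], [333.0, 113.0], [319.7, 124.8], [319.5, 145.0], [318.9, 164.1], [318.7, 182.5]]
[[ 0.4596 -0.3296  0.04  ]
 [ 0.4587 -0.3322  0.04  ]
 [ 0.4578 -0.3347  0.04  ]
 [ 0.4519 -0.3202  0.04  ]
 [ 0.4348 -0.3141  0.04  ]
 [ 0.4181 -0.3078  0.04  ]
 [ 0.4013 -0.3019  0.04  ]]
t6.2 [ 0.3969 -0.3039  0.1748] [[0.947, -0.322, -0.0], [-0.322, -0.947, 0.0], [-0.0, -0.0, -1.0]] q [-50.3  24.7 102.7   0.   52.7  58.5] F [-0.7 -0.4  1. ] op 0.999 gf 0.0
rz 0.15 t [0.959, -0.093, 1.826] rows>=1.5 yaw -18.8
```

```bash
python3 -c "
from h import *
go(.4265,-.311,.026,-19.9)"
```

```text
rz 0.23 t [1.013, -0.093, 4.959] rows>=3.6 yaw -18.8
```

Call:
send_rows(commands=[[0,0,0.23,1.01,-0.09,2.5,0.65],[0,0,0.23,1.01,-0.09,2.5,0.65],[0,0,0.23,1.01,-0.09,2.5,0.65],[0,0,0.23,1.01,-0.09,2.5,0.65],[0,0,0.23,1.01,-0.09,3.4,0.65],[0,0,0.23,1.01,-0.09,4.2,0.65],[0,0,0.23,1.01,-0.09,4.7,0.65],[0,0,0.23,1.01,-0.09,4.94,0.65],[0,0,0.23,1.01,-0.09,4.94,0.65],[0,0,0.23,1.01,-0.09,4.94,0.65],[0,0,0.23,1.01,-0.09,4.94,0.25],[0,0,0.23,1.01,-0.09,4.94,0.25],[0,0,0.23,1.01,-0.09,4.94,0.25],[0,0,0.23,1.01,-0.09,4.94,0.25],[0,0,0.23,1.01,-0.09,4.94,0.25],[0,0,0.23,1.01,-0.09,4.94,0.25]])

```text
time_s: 7.55
position: [0.4266, -0.3113, 0.0269]
tcp_rot: [[0.94, -0.342, 0.0], [-0.342, -0.94, -0.0], [0.0, 0.0, -1.0]]
force: [-0.1, 1.0, 2.3]
opening: 0.315
grasp_force: 30.0
```

```bash
python3 -c "
from h import *
st();go(.4265,-.311,.09,-19.9);go(.616,-.108,.09,-20)"
```

```text
t7.5 [ 0.4266 -0.3113  0.0269] [[0.94, -0.342, 0.0], [-0.342, -0.94, -0.0], [0.0, 0.0, -1.0]] q [-48.3  40.9 104.1  -0.   35.   61.7] F [-0.1  1.   2.3] op 0.315 gf 30.0
rz -0.02 t [-0.004, -0.007, -2.102] rows>=1.5 yaw -20.0
rz 0.00 t [3.62, -8.525, -2.103] rows>=6.8 yaw -20.0
```

Call:
send_rows(commands=[[0,0,0,0,0,-0.5,0.25],[0,0,0,0,0,-1.2,0.25],[0,0,0,0,0,-2.1,0.25],[0,0,0,0,0,-2.6,0.25],[0,0,0,0.6,-1.4,-2.6,0.25],[0,0,0,1.1,-2.6,-2.6,0.25],[0,0,0,1.7,-4,-2.6,0.25],[0,0,0,2.1,-5,-2.6,0.25],[0,0,0,2.6,-6,-2.6,0.25],[0,0,0,3.0,-7,-2.6,0.25],[0,0,0,3.3,-7.8,-2.6,0.25],[0,0,0,3.6,-8.5,-2.6,0.25],[0,0,0,3.6,-8.5,-2.6,0.25],[0,0,0,3.6,-8.5,-2.6,0.25]])

```text
time_s: 8.72
position: [0.6153, -0.1071, 0.1042]
tcp_rot: [[0.941, -0.339, -0.001], [-0.339, -0.941, 0.0], [-0.001, 0.0, -1.0]]
force: [-0.1, -0.6, -1.1]
opening: 0.323
grasp_force: 30.0
```

```bash
python3 - <<'E'
from h import *
st()
d=np.load("top0.npz");i,K,W=d["i"],d["K"],d["W"]
h=cv2.cvtColor(i,cv2.COLOR_BGR2HSV); m=cv2.inRange(h,(8,70,60),(28,255,255)); print("mat top",circ(K,W,blob(m,(320,150,400,215)),.005))
g=cv2.cvtColor(i,cv2.COLOR_BGR2GRAY).astype(int)
wh=((g>180)*255).astype(np.uint8); print("dish",circ(K,W,blob(wh,(250,155,292,200)),.047)); b=blob(wh,(175,225,245,305)); print("tray",rect(K,W,b,.01))
b=blob(((h[...,2]<135)&(h[...,1]<70)).astype(np.uint8),(240,145,305,215)); print("warm",rect(K,W,b,.025))
i,K,W=cap('wrist');cv2.imwrite('pics/w4.png',i)
go(.616,-.108,.0105,-20)
E
```

```text
t8.7 [ 0.6153 -0.1071  0.1042] [[0.941, -0.339, -0.001], [-0.339, -0.941, 0.0], [-0.001, 0.0, -1.0]] q [-20.1  38.6  87.7  -0.   53.7  89.7] F [-0.1 -0.6 -1.1] op 0.323 gf 30.0
mat top (array([ 615.7, -108.6]), 54.0)Traceback (most recent call last):
  File "<stdin>", line 6, in <module>
  File "h.py", line 23, in blob
    return max(cs,key=cv2.contourArea).reshape(-1,2)
           ~~~^^^^^^^^^^^^^^^^^^^^^^^^
ValueError: max() iterable argument is empty
```

Call:
send_rows(commands=[[0,0,0,0,0,1.0,0.25],[0,0,0,0,0,2.0,0.25],[0,0,0,0,0,2.6,0.25],[0,0,0,0,0,2.9,0.25],[0,0,0,0,0,3.0,0.25],[0,0,0,0,0,3.06,0.25],[0,0,0,0,0,3.1,0.25],[0,0,0,0,0,3.12,0.25],[0,0,0,0,0,3.12,0.25],[0,0,0,0,0,3.12,0.25]])

```text
time_s: 9.55
position: [0.6157, -0.1086, 0.0121]
tcp_rot: [[0.94, -0.342, 0.002], [-0.342, -0.94, -0.001], [0.002, -0.0, -1.0]]
force: [0.4, 0.1, -1.5]
opening: 0.315
grasp_force: 30.0
```

```bash
python3 - <<'E'
from h import *
st()
i,K,W=cap('top');h=cv2.cvtColor(i,cv2.COLOR_BGR2HSV);g=h[...,2].astype(int)
print(g[170:190:4,255:290:3]);print(g[240:290:6,185:240:4])
go(.58,.112,.18,-10)
E
```

```text
t9.6 [ 0.6157 -0.1086  0.0121] [[0.94, -0.342, 0.002], [-0.342, -0.94, -0.001], [0.002, -0.0, -1.0]] q [-20.2  46.5  89.8   0.   43.7  89.7] F [ 0.4  0.1 -1.5] op 0.315 gf 30.0
[[103 102 101 100 103 101  99  98  98  98  97  96]
 [104 104 104 102 100 102 101 100 101 100  98 100]
 [106 105 105 106 105 104 105 103 102 101 102 102]
 [107 110 108 108 108 107 106 106 107 103 105 103]
 [112 111 111 109 111 109 108 108 109 107 108 107]]
[[88 88 89 89 86 90 89 90 89 88 90 88 88 90]
 [90 89 88 88 87 89 87 87 87 90 89 88 89 89]
 [88 88 88 89 89 87 89 89 89 87 89 88 90 89]
 [89 89 89 88 89 89 89 89 89 88 89 88 88 90]
 [89 90 90 89 90 87 89 89 91 89 88 90 88 89]
 [89 89 88 88 90 90 89 89 88 88 89 89 87 88]
 [88 88 91 88 89 90 88 90 30 27 40 92 89 89]
 [90 89 89 89 89 89 89 46 46 45 42 29 92 89]
 [90 88 89 91 89 90 91 40 44 46 40 47 88 90]]
rz -2.00 t [-3.619, -6.504, -5.607] rows>=6.7 yaw -20.0
```

Call:
send_rows(commands=[[0,0,0,0,0,0.03,0.25],[0,0,0,0,0,0.06,0.25],[0,0,0,0,0,0.06,0.25],[0,0,0,0,0,0.06,0.6],[0,0,0,0,0,0.06,0.6],[0,0,0,0,0,0.06,0.6],[0,0,0,0,0,0.06,0.6],[0,0,0,0,0,-1,0.6],[0,0,0,0,0,-2.3,0.6],[0,0,0,0,0,-3.6,1],[0,0,-1,-1,-1.8,-4.6,1],[0,0,-2,-1.7,-3,-5.6,1],[0,0,-2,-2.3,-4.1,-5.6,1],[0,0,-2,-2.9,-5.2,-5.6,1],[0,0,-2,-3.4,-6.2,-5.6,1],[0,0,-2,-3.5,-6.6,-5.6,1],[0,0,-2,-3.5,-6.6,-5.6,1],[0,0,-2,-3.5,-6.6,-5.6,1]])

```text
time_s: 11.1
position: [0.5836, 0.1152, 0.179]
tcp_rot: [[0.985, -0.17, -0.0], [-0.17, -0.985, -0.0], [-0.0, 0.0, -1.0]]
force: [0.5, -1.2, -0.2]
opening: 0.998
grasp_force: 0.0
```

```bash
python3 - <<'E'
from h import *
st()
i,K,W=cap('wrist');cv2.imwrite('pics/w5.png',i);np.savez('w5',i=i,K=K,W=W)
E
```

```text
t11.1 [0.5836 0.1152 0.179 ] [[0.985, -0.17, -0.0], [-0.17, -0.985, -0.0], [-0.0, 0.0, -1.0]] q [  0.4  30.9  89.   -0.   60.1 100.2] F [ 0.5 -1.2 -0.2] op 0.998 gf 0.0
```

View pics/w5.png

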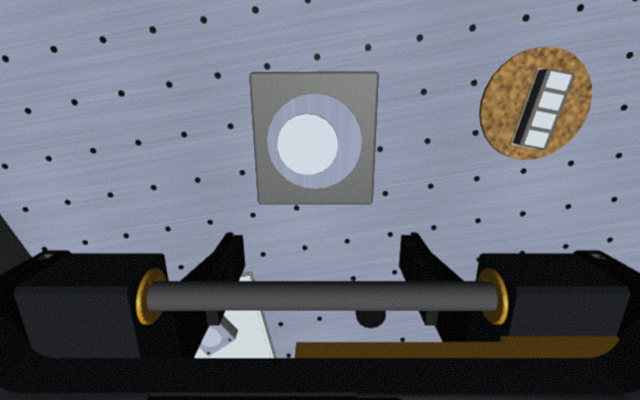

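The slide stands parked on the mat at (545,108). The dish lid is at (307,144) on the disc centred near (315,140), and the warmer box spans (250–378, 72–204).

```bash
python3 - <<'E'
from h import *
d=np.load("w5.npz");i,K,W=d["i"],d["K"],d["W"]
h=cv2.cvtColor(i,cv2.COLOR_BGR2HSV);g=cv2.cvtColor(i,cv2.COLOR_BGR2GRAY)
b=blob(((g>205)*255).astype(np.uint8),(265,100,350,185)); print("dish",circ(K,W,b,.047),ray(K,W,b,.047).mean(0).round(4))
diff=i[...,0].astype(int)-i[...,2]
box=((diff<8)*255).astype(np.uint8)  # warm grey box vs bluish
b=blob(box,(235,60,390,215)); print("box",rect(K,W,b,.025))
dm=((diff>=8)|(g>200)).astype(np.uint8)*255
b=blob(dm,(258,85,372,192)); print("disc",circ(K,W,b,.029),b.min(0),b.max(0))
m=np.zeros_like(g);m[60:155,515:580]=g[60:155,515:580]>195
n,l,s,c=cv2.connectedComponentsWithStats(m);k=s[:,4]>60;k[0]=False;Q=ray(K,W,c[k],.023);print("slide",Q.round(4).tolist(),Q.mean(0).round(4))
E
```

```text
dish (array([625.1, 121.8]), 27.1) [0.6255 0.1218 0.047 ]
box (array([623.5, 116. ]), array([118.1, 127.6]), 80.2)
disc (array([623.5, 116.1]), 46.3) [266  93] [362 188]
slide [[0.6407, -0.1168, 0.023], [0.6238, -0.1107, 0.023], [0.6068, -0.1044, 0.023], [0.59, -0.0983, 0.023]] [ 0.6153 -0.1075  0.023 ]
```

```bash
python3 -c "
from h import *
go(.6254,.1218,.032,-10)"
```

```text
rz 0.02 t [1.318, -0.501, 4.897] rows>=3.7 yaw -9.9
```

Call:
send_rows(commands=[[0,0,0,1.32,-0.5,1.5,1],[0,0,0,1.32,-0.5,2.7,1],[0,0,0,1.32,-0.5,3.6,1],[0,0,0,1.32,-0.5,4.3,1],[0,0,0,1.32,-0.5,4.7,1],[0,0,0,1.32,-0.5,4.85,1],[0,0,0,1.32,-0.5,4.88,1],[0,0,0,1.32,-0.5,4.88,1],[0,0,0,1.32,-0.5,4.88,0.58],[0,0,0,1.32,-0.5,4.88,0.58],[0,0,0,1.32,-0.5,4.88,0.58],[0,0,0,1.32,-0.5,4.88,0.58],[0,0,0,1.32,-0.5,4.88,0.58],[0,0,0,1.32,-0.5,4.88,0.58],[0,0,0,1.32,-0.5,4.88,0.58]])

```text
time_s: 12.4
position: [0.6258, 0.1215, 0.0331]
tcp_rot: [[0.985, -0.173, 0.0], [-0.173, -0.985, 0.0], [0.0, -0.0, -1.0]]
force: [-0.7, -0.2, 2.4]
opening: 0.632
grasp_force: 30.0
```

```bash
python3 -c "
from h import *
st();go(.422,-.308,.12,-12.5)"
```

```text
t12.4 [0.6258 0.1215 0.0331] [[0.985, -0.173, 0.0], [-0.173, -0.985, 0.0], [0.0, -0.0, -1.0]] q [  1.   45.2  87.5   0.   47.2 100.9] F [-0.7 -0.2  2.4] op 0.632 gf 30.0
rz 0.51 t [-4.211, 15.278, -2.901] rows>=11.6 yaw -10.0
```

Call:
send_rows(commands=[[0,0,0,0,0,-0.5,0.58],[0,0,0,0,0,-1.3,0.58],[0,0,0,0,0,-2.3,0.58],[0,0,0,-0.1,0.5,-3,0.58],[0,0,0.5,-0.4,1.5,-3,0.58],[0,0,0.5,-0.7,2.7,-3,0.58],[0,0,0.5,-1.1,4,-3,0.58],[0,0,0.5,-1.5,5.3,-3,0.58],[0,0,0.5,-1.8,6.6,-3,0.58],[0,0,0.5,-2.2,7.9,-3,0.58],[0,0,0.5,-2.5,9.2,-3,0.58],[0,0,0.5,-2.9,10.5,-3,0.58],[0,0,0.5,-3.2,11.8,-3,0.58],[0,0,0.5,-3.6,13,-3,0.58],[0,0,0.5,-3.9,14,-3,0.58],[0,0,0.5,-4.1,14.8,-3,0.58],[0,0,0.5,-4.2,15.2,-3,0.58],[0,0,0.5,-4.2,15.28,-3,0.58],[0,0,0.5,-4.2,15.28,-3,0.58],[0,0,0.5,-4.2,15.28,-3,0.58]])

```text
time_s: 14.07
position: [0.4223, -0.3067, 0.1225]
tcp_rot: [[0.977, -0.215, -0.001], [-0.215, -0.977, 0.001], [-0.001, -0.001, -1.0]]
force: [-0.9, 0.2, 0.1]
opening: 0.628
grasp_force: 30.0
```

```bash
python3 -c "
from h import *
st();go(.422,-.308,.0265,-12.5)"
```

```text
t14.1 [ 0.4223 -0.3067  0.1225] [[0.977, -0.215, -0.001], [-0.215, -0.977, 0.001], [-0.001, -0.001, -1.0]] q [-48.3  30.9 102.1   0.   47.   54.1] F [-0.9  0.2  0.1] op 0.628 gf 30.0
rz 0.01 t [0.0, 0.048, 3.199] rows>=2.3 yaw -12.4
```

Call:
send_rows(commands=[[0,0,0,0,0.02,1.0,0.58],[0,0,0,0,0.02,2.0,0.58],[0,0,0,0,0.02,2.6,0.58],[0,0,0,0,0.02,3.0,0.58],[0,0,0,0,0.02,3.1,0.58],[0,0,0,0,0.02,3.15,0.58],[0,0,0,0,0.02,3.18,0.58],[0,0,0,0,0.02,3.2,0.58],[0,0,0,0,0.02,3.2,0.58],[0,0,0,0,0.02,3.2,0.58]])

```text
time_s: 14.9
position: [0.4224, -0.309, 0.0274]
tcp_rot: [[0.976, -0.216, 0.001], [-0.216, -0.976, -0.001], [0.001, 0.001, -1.0]]
force: [0.4, 0.3, 0.6]
opening: 0.631
grasp_force: 30.0
```

```bash
python3 -c "
from h import *
st();go(.422,-.308,.026,-12.5);go(.39,-.30,.175,-12.5)"
```

```text
t14.9 [ 0.4224 -0.309   0.0274] [[0.976, -0.216, 0.001], [-0.216, -0.976, -0.001], [0.001, 0.001, -1.0]] q [-48.4  40.7 104.8   0.   34.4  54. ] F [0.4 0.3 0.6] op 0.631 gf 30.0
rz 0.00 t [-0.022, -0.031, 0.048] rows>=0.0 yaw -12.5
rz 0.00 t [-1.115, -0.057, -4.92] rows>=3.6 yaw -12.5
```

Lower the last millimetre, release, lift back and look.

Call:
send_rows(commands=[[0,0,0,-0.02,-0.03,0.03,0.58],[0,0,0,-0.02,-0.03,0.05,0.58],[0,0,0,-0.02,-0.03,0.05,0.58],[0,0,0,-0.02,-0.03,0.05,0.9],[0,0,0,-0.02,-0.03,0.05,0.9],[0,0,0,-0.02,-0.03,0.05,0.9],[0,0,0,-0.02,-0.03,0.05,0.9],[0,0,0,-0.02,-0.03,-0.6,0.9],[0,0,0,-0.02,-0.03,-1.8,0.9],[0,0,0,-0.3,-0.03,-3,0.9],[0,0,0,-0.8,-0.05,-4.2,1],[0,0,0,-1.1,-0.05,-4.9,1],[0,0,0,-1.1,-0.05,-4.9,1],[0,0,0,-1.1,-0.05,-4.9,1],[0,0,0,-1.1,-0.05,-4.9,1]])

```text
time_s: 16.15
position: [0.39, -0.2999, 0.1731]
tcp_rot: [[0.976, -0.216, -0.0], [-0.216, -0.976, 0.001], [-0.001, -0.001, -1.0]]
force: [0.3, -0.2, -0.1]
opening: 0.995
grasp_force: 0.0
```

```bash
python3 - <<'E'
from h import *
st()
i,K,W=cap('wrist');cv2.imwrite('pics/w6.png',i);np.savez('w6',i=i,K=K,W=W)
E
```

```text
t16.1 [ 0.39   -0.2999  0.1731] [[0.976, -0.216, -0.0], [-0.216, -0.976, 0.001], [-0.001, -0.001, -1.0]] q [-50.6  24.3 103.8   0.   51.9  51.9] F [ 0.3 -0.2 -0.1] op 0.995 gf 0.0
```

View pics/w6.png

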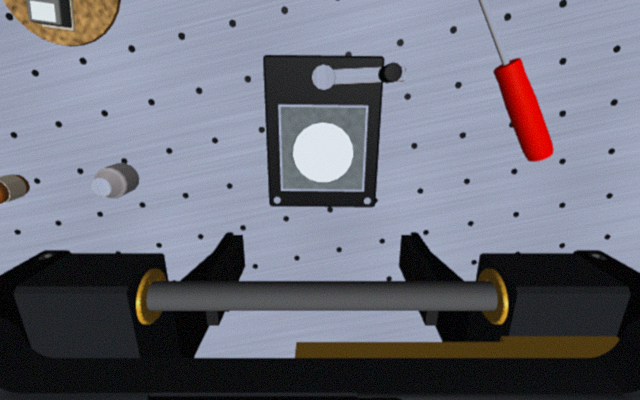

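The dish (323,152) stands inside the pale square (278–367, 104–192), with the arm open and the knob at (392,71). Checking the centring.

```bash
python3 - <<'E'
from h import *
d=np.load("w6.npz");i,K,W=d["i"],d["K"],d["W"]
g=cv2.cvtColor(i,cv2.COLOR_BGR2GRAY)
b=blob(((g>205)*255).astype(np.uint8),(280,110,365,188)); print("dish",circ(K,W,b,.04),ray(K,W,b,.04).mean(0).round(4))
b=blob(((g>75)*255).astype(np.uint8),(270,98,375,195)); print("square",rect(K,W,cv2.convexHull(b).reshape(-1,2),.022),b.min(0),b.max(0))
b=blob(((g<62)*255).astype(np.uint8),(255,45,383,215)); print("plate",rect(K,W,cv2.convexHull(b).reshape(-1,2),.022))
p=ray(K,W,(323,77),.05)[0,:2];k=ray(K,W,(392.5,71.5),.077)[0,:2];print(p,k,np.linalg.norm(k-p),np.degrees(np.arctan2(*(k-p)[::-1])))
E
```

```text
dish (array([ 421.4, -307.3]), 27.3) [ 0.4218 -0.3074  0.04  ]
square (array([ 421.7, -307.3]), array([85. , 85.2]), 77.0) [278 104] [368 191]
plate (array([ 432.4, -309.7]), array([108.9, 149.9]), 77.7)
[ 0.48479714 -0.32163972] [ 0.47623498 -0.3726832 ] 0.05175661752340461 -99.52228581818873
```

```bash
python3 -c "
from h import *
go(.4762,-.3727,.10,80.5)"
```

```text
rz -18.60 t [3.341, 1.757, 2.409] rows>=13.0 yaw -12.5
```

Call:
send_rows(commands=[[0,0,-18.6,3.34,1.76,2.0,0.6],[0,0,-18.6,3.34,1.76,2.0,0.6],[0,0,-18.6,3.34,1.76,2.0,0.6],[0,0,-18.6,3.34,1.76,2.0,0.6],[0,0,-18.6,3.34,1.76,2.0,0.6],[0,0,-18.6,3.34,1.76,2.0,0.6],[0,0,-18.6,3.34,1.76,2.0,0.6],[0,0,-18.6,3.34,1.76,2.0,0.6],[0,0,-18.6,3.34,1.76,2.0,0.6],[0,0,-18.6,3.34,1.76,2.0,0.6],[0,0,-18.6,3.34,1.76,2.0,0.6],[0,0,-18.6,3.34,1.76,2.0,0.6],[0,0,-18.6,3.34,1.76,2.0,0.6],[0,0,-18.6,3.34,1.76,2.0,0.6],[0,0,-18.6,3.34,1.76,2.8,0.6],[0,0,-18.6,3.34,1.76,3.4,0.6],[0,0,-18.6,3.34,1.76,3.8,0.6],[0,0,-18.6,3.34,1.76,3.82,0.24],[0,0,-18.6,3.34,1.76,3.82,0.24],[0,0,-18.6,3.34,1.76,3.82,0.24]])

```text
time_s: 17.87
position: [0.4769, -0.3737, 0.0592]
tcp_rot: [[0.166, 0.986, 0.0], [0.986, -0.166, -0.0], [-0.0, 0.0, -1.0]]
force: [-0.9, 0.6, 0.4]
opening: 0.455
grasp_force: 0.0
```

```bash
python3 - <<'E'
from h import *
st()
p=np.array([.4848,-.3216])
for a in range(252,156,-8):
    q=p+.052*np.array([np.cos(np.radians(a)),np.sin(np.radians(a))]); print(a,q.round(4),end=' ');go(*q,.057,a-180)
E
```

```text
t17.9 [ 0.4769 -0.3737  0.0592] [[0.166, 0.986, 0.0], [0.986, -0.166, -0.0], [-0.0, 0.0, -1.0]] q [-48.6  41.3  91.9   0.   46.8 -39.1] F [-0.9  0.6  0.4] op 0.455 gf 0.0
252 [ 0.4687 -0.3711] rz 1.69 t [0.041, -0.282, 0.072] rows>=1.2 yaw 80.5
244 [ 0.462  -0.3683] rz 3.29 t [0.093, -0.518, 0.072] rows>=2.3 yaw 80.5
236 [ 0.4557 -0.3647] rz 4.89 t [0.178, -0.744, 0.072] rows>=3.4 yaw 80.5
228 [ 0.45   -0.3602] rz 6.49 t [0.293, -0.957, 0.071] rows>=4.5 yaw 80.5
220 [ 0.445 -0.355] rz 8.09 t [0.437, -1.152, 0.071] rows>=5.7 yaw 80.5
212 [ 0.4407 -0.3492] rz 9.69 t [0.606, -1.324, 0.071] rows>=6.8 yaw 80.5
204 [ 0.4373 -0.3428] rz 11.29 t [0.798, -1.471, 0.071] rows>=7.9 yaw 80.5
196 [ 0.4348 -0.3359] rz 12.89 t [1.008, -1.591, 0.071] rows>=9.0 yaw 80.5
188 [ 0.4333 -0.3288] rz 14.49 t [1.233, -1.679, 0.071] rows>=10.1 yaw 80.5
180 [ 0.4328 -0.3216] rz 16.09 t [1.468, -1.736, 0.071] rows>=11.2 yaw 80.5
172 [ 0.4333 -0.3144] rz 17.69 t [1.709, -1.759, 0.071] rows>=12.4 yaw 80.5
164 [ 0.4348 -0.3073] rz 19.29 t [1.951, -1.749, 0.071] rows>=13.5 yaw 80.5
```

Call:
send_rows(commands=[[0,0,0,0,0,0.03,0.24],[0,0,0,0,0,0.03,0.24],[0,0,0,0,0,0.03,0.24],[0,0,0.9,0.02,-0.14,0.03,0.24],[0,0,1.7,0.04,-0.28,0.03,0.24],[0,0,2.5,0.07,-0.4,0.03,0.24],[0,0,3.3,0.09,-0.52,0.03,0.24],[0,0,4.1,0.13,-0.63,0.03,0.24],[0,0,4.9,0.18,-0.74,0.03,0.24],[0,0,5.7,0.23,-0.85,0.03,0.24],[0,0,6.5,0.29,-0.96,0.03,0.24],[0,0,7.3,0.36,-1.06,0.03,0.24],[0,0,8.1,0.44,-1.15,0.03,0.24],[0,0,8.9,0.52,-1.24,0.03,0.24],[0,0,9.7,0.61,-1.32,0.03,0.24],[0,0,10.5,0.7,-1.4,0.03,0.24],[0,0,11.3,0.8,-1.47,0.03,0.24],[0,0,12.1,0.9,-1.53,0.03,0.24],[0,0,12.9,1.01,-1.59,0.03,0.24],[0,0,12.9,1.01,-1.59,0.03,0.24]])

```text
time_s: 19.53
position: [0.4345, -0.3357, 0.0589]
tcp_rot: [[0.961, 0.275, 0.001], [0.275, -0.961, -0.001], [0.0, 0.001, -1.0]]
force: [-0.5, -1.7, -0.3]
opening: 0.236
grasp_force: 0.0
```

```bash
python3 - <<'E'
from h import *
st()
p=np.array([.4848,-.3216])
for a in (188,180,172,168,164,160,158):
    q=p+.052*np.array([np.cos(np.radians(a)),np.sin(np.radians(a))]); print(a,q.round(4),end=' ');go(*q,.057,a-180)
E
```

```text
t19.5 [ 0.4345 -0.3357  0.0589] [[0.961, 0.275, 0.001], [0.275, -0.961, -0.001], [0.0, 0.001, -1.0]] q [-49.3  38.5 100.4  -0.   41.   24.7] F [-0.5 -1.7 -0.3] op 0.236 gf 0.0
188 [ 0.4333 -0.3288] rz 1.59 t [0.024, -0.233, 0.062] rows>=1.1 yaw 16.0
180 [ 0.4328 -0.3216] rz 3.19 t [0.074, -0.469, 0.062] rows>=2.2 yaw 16.0
172 [ 0.4333 -0.3144] rz 4.79 t [0.156, -0.697, 0.061] rows>=3.3 yaw 16.0
168 [ 0.4339 -0.3108] rz 5.59 t [0.209, -0.805, 0.061] rows>=3.9 yaw 16.0
164 [ 0.4348 -0.3073] rz 6.39 t [0.27, -0.91, 0.061] rows>=4.5 yaw 16.0
160 [ 0.4359 -0.3038] rz 7.19 t [0.337, -1.011, 0.061] rows>=5.0 yaw 16.0
158 [ 0.4366 -0.3021] rz 7.59 t [0.374, -1.059, 0.061] rows>=5.3 yaw 16.0
```

Call:
send_rows(commands=[[0,0,0.8,0.01,-0.12,0,0.24],[0,0,1.6,0.02,-0.23,0,0.24],[0,0,2.4,0.05,-0.35,0,0.24],[0,0,3.2,0.07,-0.47,0,0.24],[0,0,4.0,0.11,-0.58,0,0.24],[0,0,4.8,0.16,-0.7,0,0.24],[0,0,5.6,0.21,-0.8,0,0.24],[0,0,5.7,0.24,-0.86,0,0.24],[0,0,5.7,0.27,-0.91,0,0.24],[0,0,5.7,0.29,-0.94,0,0.24],[0,0,5.7,0.3,-0.97,0,0.24],[0,0,5.7,0.32,-0.99,0,0.24],[0,0,5.7,0.32,-0.99,0,0.24]])

```text
time_s: 20.62
position: [0.435, -0.3068, 0.0585]
tcp_rot: [[0.977, -0.213, -0.001], [-0.213, -0.977, -0.004], [0.0, 0.004, -1.0]]
force: [-4.7, -7.4, 1.0]
opening: 0.24
grasp_force: 3.9
```

```bash
python3 - <<'E'
from h import *
st()
i,K,W=cap('wrist');np.savez('w7',i=i,K=K,W=W)
E
```

```text
t20.6 [ 0.435  -0.3068  0.0585] [[0.977, -0.213, -0.001], [-0.213, -0.977, -0.004], [0.0, 0.004, -1.0]] q [-47.1  37.7 102.9  -0.3  39.2  55.4] F [-4.7 -7.4  1. ] op 0.240 gf 3.9
```

Call:
send_rows(commands=[[0,0,0,0,0.06,0,0.24],[0,0,0,0,0.1,0,0.4],[0,0,0,0,0.1,0,0.4],[0,0,0,0,0.1,0,0.4],[0,0,0,0,0.1,-1,0.4],[0,0,0,0,0.1,-2,0.6],[0,0,0,0,0.1,-3,1],[0,0,0,-0.3,0,-4,1],[0,0,0,-0.7,0,-4,1],[0,0,0,-0.9,0,-4,1],[0,0,0,-0.9,0,-4,1],[0,0,0,-0.9,0,-4,1]])

```text
time_s: 21.67
position: [0.4087, -0.2979, 0.1774]
tcp_rot: [[0.976, -0.216, -0.001], [-0.216, -0.976, 0.002], [-0.001, -0.001, -1.0]]
force: [0.2, -0.9, 0.3]
opening: 0.847
grasp_force: 0.0
```

```bash
python3 - <<'E'
from h import *
st()
i,K,W=cap('wrist');cv2.imwrite('pics/w8.png',i);np.savez('w8',i=i,K=K,W=W)
go(.46,0,.18,-5);go(.385,.27,.18,0)
E
```

```text
t21.7 [ 0.4087 -0.2979  0.1774] [[0.976, -0.216, -0.001], [-0.216, -0.976, 0.002], [-0.001, -0.001, -1.0]] q [-48.8  24.9 101.7   0.   53.6  53.7] F [ 0.2 -0.9  0.3] op 0.847 gf 0.0
rz -1.50 t [-0.489, -10.071, -0.079] rows>=7.3 yaw -12.5
rz -2.50 t [-4.876, -18.318, -0.062] rows>=13.6 yaw -12.5
```

View pics/w8.png

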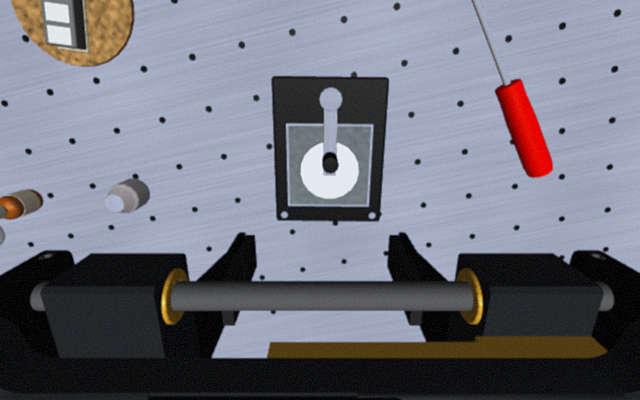

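The arm is closed along the stage axis (post (330,98), knob (330,163)) over the dish (330,171). On to the tray.

Call:
send_rows(commands=[[0,0,0,-0.1,-1.3,0,1],[0,0,-0.5,-0.15,-2.6,0,1],[0,0,-1,-0.2,-3.9,0,1],[0,0,-1,-0.3,-5.2,0,1],[0,0,-1.5,-0.35,-6.5,0,1],[0,0,-1.5,-0.4,-7.8,0,1],[0,0,-1.5,-0.5,-9.1,0,1],[0,0,-2,-0.9,-10.4,0,1],[0,0,-2,-1.6,-11.7,0,1],[0,0,-2.5,-2.2,-13,0,1],[0,0,-2.5,-2.9,-14.3,0,1],[0,0,-2.5,-3.6,-15.6,0,1],[0,0,-2.5,-4.2,-16.9,0,1],[0,0,-2.5,-4.8,-18.0,0,1],[0,0,-2.5,-4.9,-18.3,0,1],[0,0,-2.5,-4.9,-18.3,0,1],[0,0,-2.5,-4.9,-18.3,0,1],[0,0,-2.5,-4.9,-18.3,0,1]])

```text
time_s: 23.22
position: [0.3843, 0.2686, 0.1775]
tcp_rot: [[1.0, 0.0, -0.001], [0.0, -1.0, -0.001], [-0.001, 0.001, -1.0]]
force: [-0.1, 0.7, 0.7]
opening: 1.001
grasp_force: 0.0
```

```bash
python3 - <<'E'
from h import *
st()
i,K,W=cap('wrist');cv2.imwrite('pics/w9.png',i);np.savez('w9',i=i,K=K,W=W)
E
```

```text
t23.2 [0.3843 0.2686 0.1775] [[1.0, 0.0, -0.001], [0.0, -1.0, -0.001], [-0.001, 0.001, -1.0]] q [ 21.3  22.3 106.7  -0.   51.1 111.3] F [-0.1  0.7  0.7] op 1.001 gf 0.0
```

View pics/w9.png

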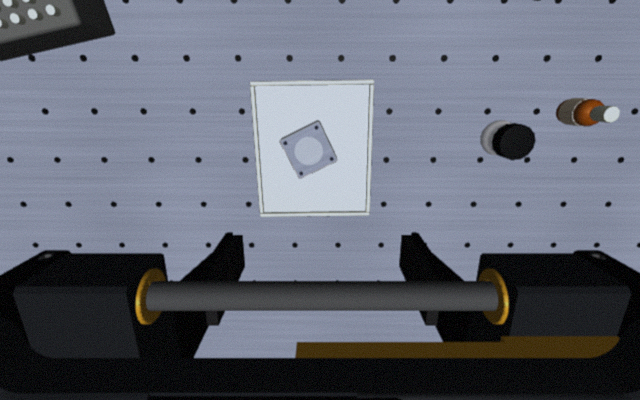

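The tray spans (250–374, 81–216); the chamber is at (309,150), turned about 25°.

```bash
python3 - <<'E'
from h import *
d=np.load("w9.npz");i,K,W=d["i"],d["K"],d["W"]
g=cv2.cvtColor(i,cv2.COLOR_BGR2GRAY); diff=i[...,0].astype(int)-i[...,2]
print(g[152,240:385:4].tolist()); print(diff[152,240:385:4].tolist())
b=blob(((g>185)*255).astype(np.uint8),(235,70,390,225)); print("tray",rect(K,W,cv2.convexHull(b).reshape(-1,2),.010),b.min(0),b.max(0))
b=blob(((g<190)*255).astype(np.uint8),(268,108,350,192)); h=cv2.convexHull(b).reshape(-1,2);print("cham",rect(K,W,h,.022),b.min(0),b.max(0),cv2.minAreaRect(b))
w=(g>190).astype(np.uint8); m=np.zeros_like(w);m[138:164,296:322]=w[138:164,296:322]
n,l,s,c=cv2.connectedComponentsWithStats(m);k=1+s[1:,4].argmax();print("window",s[k],ray(K,W,c[k],.022).round(4))
E
```

```text
[148, 141, 144, 141, 203, 191, 206, 202, 203, 207, 206, 201, 144, 145, 180, 181, 182, 184, 182, 180, 179, 155, 149, 142, 206, 205, 205, 206, 204, 204, 207, 206, 177, 139, 143, 140, 138]
[30, 28, 29, 31, 13, 19, 21, 19, 23, 21, 23, 18, 31, 32, 24, 23, 25, 26, 25, 22, 24, 30, 31, 26, 21, 21, 20, 20, 20, 20, 16, 23, 5, 23, 28, 30, 27]
tray (array([413.6, 277. ]), array([132.9, 117.3]), 0.8) [251  80] [373 211]
cham (array([415.5, 281.4]), array([45.8, 45.4]), 26.0) [279 119] [337 178] ((308.4000244140625, 149.30001831054688), (46.51021194458008, 46.06299591064453), 63.43495178222656)Traceback (most recent call last):
  File "<stdin>", line 8, in <module>
ValueError: attempt to get argmax of an empty sequence
```

```bash
python3 - <<'E'
from h import *
d=np.load("w9.npz");i,K,W=d["i"],d["K"],d["W"]
g=cv2.cvtColor(i,cv2.COLOR_BGR2GRAY); diff=i[...,0].astype(int)-i[...,2]
m=((diff<14)&(g>100)).astype(np.uint8)*255; m[:70]=0;m[225:]=0;m[:,:235]=0;m[:,390:]=0
m=cv2.morphologyEx(m,cv2.MORPH_CLOSE,np.ones((7,7)))
b=blob(m,(235,70,390,225)); print("tray",rect(K,W,cv2.convexHull(b).reshape(-1,2),.010),b.min(0),b.max(0))
print(ray(K,W,[(250.5,81.5),(374,81),(370,216),(260.5,216.5)],.010).round(4))
go(.4155,.2814,.0095,26)
E
```

```text
tray (array([410.9, 277.2]), array([140.1, 120.3]), 0.8) [250  79] [374 216]
[[0.4793 0.3368 0.01  ]
 [0.4798 0.2183 0.01  ]
 [0.3409 0.2158 0.01  ]
 [0.3404 0.3352 0.01  ]]
rz -5.21 t [1.04, -0.444, 5.603] rows>=4.1 yaw -0.1
```

Call:
send_rows(commands=[[0,0,-5.2,1.04,-0.44,3,0.74],[0,0,-5.2,1.04,-0.44,3,0.74],[0,0,-5.2,1.04,-0.44,3,0.74],[0,0,-5.2,1.04,-0.44,3,0.74],[0,0,-5.2,1.04,-0.44,3,0.74],[0,0,-5.2,1.04,-0.44,4,0.74],[0,0,-5.2,1.04,-0.44,4.8,0.74],[0,0,-5.2,1.04,-0.44,5.3,0.74],[0,0,-5.2,1.04,-0.44,5.55,0.74],[0,0,-5.2,1.04,-0.44,5.6,0.74],[0,0,-5.2,1.04,-0.44,5.6,0.74],[0,0,-5.2,1.04,-0.44,5.6,0.44],[0,0,-5.2,1.04,-0.44,5.6,0.44],[0,0,-5.2,1.04,-0.44,5.6,0.44],[0,0,-5.2,1.04,-0.44,5.6,0.44],[0,0,-5.2,1.04,-0.44,5.6,0.44],[0,0,-5.2,1.04,-0.44,5.6,0.44]])

```text
time_s: 24.68
position: [0.4159, 0.2826, 0.0109]
tcp_rot: [[0.899, 0.439, 0.001], [0.439, -0.899, 0.0], [0.001, 0.0, -1.0]]
force: [-0.2, -0.7, 6.2]
opening: 0.502
grasp_force: 30.0
```

```bash
python3 -c "
from h import *
st();go(.6235,.116,.11,-10)"
```

```text
t24.7 [0.4159 0.2826 0.0109] [[0.899, 0.439, 0.001], [0.439, -0.899, 0.0], [0.001, 0.0, -1.0]] q [ 21.4  41.8 108.    0.   30.1  85.4] F [-0.2 -0.7  6.2] op 0.502 gf 30.0
rz 7.20 t [3.787, 8.028, -3.298] rows>=6.8 yaw 26.0
```

Call:
send_rows(commands=[[0,0,0,0,0,-0.5,0.44],[0,0,0,0,0,-1.2,0.44],[0,0,0,0,0,-2.2,0.44],[0,0,0,0,0,-3.2,0.44],[0,0,1,0.5,1,-3.5,0.44],[0,0,2,1.0,2.1,-3.5,0.44],[0,0,3,1.5,3.2,-3.5,0.44],[0,0,4,2.0,4.3,-3.5,0.44],[0,0,5,2.5,5.4,-3.5,0.44],[0,0,6,3.1,6.5,-3.5,0.44],[0,0,7,3.5,7.4,-3.5,0.44],[0,0,7.2,3.75,7.95,-3.5,0.44],[0,0,7.2,3.79,8.03,-3.5,0.44],[0,0,7.2,3.79,8.03,-3.5,0.44],[0,0,7.2,3.79,8.03,-3.5,0.44],[0,0,7.2,3.79,8.03,-3.5,0.44]])

```text
time_s: 26.02
position: [0.6213, 0.117, 0.1147]
tcp_rot: [[0.985, -0.172, -0.003], [-0.172, -0.985, 0.0], [-0.003, 0.0, -1.0]]
force: [0.8, -0.6, -0.9]
opening: 0.502
grasp_force: 30.0
```

```bash
python3 -c "
from h import *
st();go(.6239,.116,.0363,-10)"
```

```text
t26.0 [0.6213 0.117  0.1147] [[0.985, -0.172, -0.003], [-0.172, -0.985, 0.0], [-0.003, 0.0, -1.0]] q [  0.5  38.3  86.1   0.   55.8 100.4] F [ 0.8 -0.6 -0.9] op 0.502 gf 30.0
rz 0.02 t [0.1, 0.017, 2.613] rows>=1.9 yaw -9.9
```

Call:
send_rows(commands=[[0,0,0,0.04,0.02,0.9,0.44],[0,0,0,0.04,0.02,1.7,0.44],[0,0,0,0.04,0.02,2.2,0.44],[0,0,0,0.04,0.02,2.45,0.44],[0,0,0,0.04,0.02,2.55,0.44],[0,0,0,0.04,0.02,2.58,0.44],[0,0,0,0.04,0.02,2.6,0.44],[0,0,0,0.04,0.02,2.6,0.44],[0,0,0,0.04,0.02,2.6,0.44]])

```text
time_s: 26.77
position: [0.6252, 0.1151, 0.0383]
tcp_rot: [[0.985, -0.173, 0.002], [-0.173, -0.985, 0.0], [0.002, -0.0, -1.0]]
force: [-0.3, -0.3, -0.2]
opening: 0.5
grasp_force: 30.0
```

```bash
python3 -c "
from h import *
st();go(.6238,.116,.036,-10);go(.587,.12,.179,-10)"
```

```text
t26.8 [0.6252 0.1151 0.0383] [[0.985, -0.173, 0.002], [-0.173, -0.985, 0.0], [0.002, -0.0, -1.0]] q [  0.4  44.7  87.8   0.   47.4 100.3] F [-0.3 -0.3 -0.2] op 0.500 gf 30.0
rz 0.01 t [-0.05, -0.021, 0.076] rows>=0.1 yaw -10.0
rz 0.01 t [-1.272, 0.058, -4.693] rows>=3.5 yaw -10.0
```

Call:
send_rows(commands=[[0,0,0,-0.05,-0.02,0.03,0.44],[0,0,0,-0.05,-0.02,0.06,0.44],[0,0,0,-0.05,-0.02,0.08,0.44],[0,0,0,-0.05,-0.02,0.08,0.44],[0,0,0,-0.05,-0.02,0.08,0.8],[0,0,0,-0.05,-0.02,0.08,0.8],[0,0,0,-0.05,-0.02,0.08,0.8],[0,0,0,-0.05,-0.02,0.08,0.8],[0,0,0,-0.05,-0.02,-0.6,0.8],[0,0,0,-0.05,-0.02,-1.8,0.8],[0,0,0,-0.3,0,-3,1],[0,0,0,-0.9,0,-4.2,1],[0,0,0,-1.27,0.06,-4.7,1],[0,0,0,-1.27,0.06,-4.7,1],[0,0,0,-1.27,0.06,-4.7,1],[0,0,0,-1.27,0.06,-4.7,1]])

```text
time_s: 28.1
position: [0.5864, 0.1197, 0.1772]
tcp_rot: [[0.985, -0.173, -0.001], [-0.173, -0.985, -0.0], [-0.001, 0.0, -1.0]]
force: [0.5, -0.1, -0.2]
opening: 0.993
grasp_force: 0.0
```

```bash
python3 - <<'E'
from h import *
st()
i,K,W=cap('wrist');cv2.imwrite('pics/w10.png',i);np.savez('w10',i=i,K=K,W=W)
go(.6155,-.108,.12,-20)
E
```

```text
t28.1 [0.5864 0.1197 0.1772] [[0.985, -0.173, -0.001], [-0.173, -0.985, -0.0], [-0.001, 0.0, -1.0]] q [  0.9  31.3  88.5   0.   60.2 100.8] F [ 0.5 -0.1 -0.2] op 0.993 gf 0.0
rz 2.00 t [2.281, 7.302, 1.884] rows>=5.7 yaw -10.0
```

View pics/w10.png

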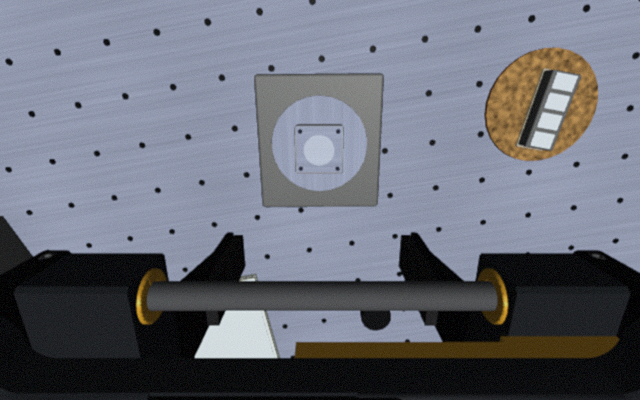

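The chamber at (319,148) stands on the disc (centre about (320,143)); the slide is still on the mat at (550,110). Checking the centring.

```bash
python3 - <<'E'
from h import *
d=np.load("w10.npz");i,K,W=d["i"],d["K"],d["W"]
g=cv2.cvtColor(i,cv2.COLOR_BGR2GRAY); diff=i[...,0].astype(int)-i[...,2]
dm=((diff>=8)).astype(np.uint8)*255
b=blob(dm,(264,88,376,198)); print("disc",circ(K,W,b,.029),b.min(0),b.max(0))
print("cham corners",ray(K,W,[(295.5,125.5),(343,125.5),(343,171.5),(296,171.5)],.047).round(4).tolist(),"screws",ray(K,W,[(300,131),(338,131),(337,169),(301,169)],.047).mean(0).round(4))
c=cv2.HoughCircles(cv2.medianBlur(g,3)[120:180,290:350],cv2.HOUGH_GRADIENT,1,50,param1=60,param2=8,minRadius=13,maxRadius=19)
print(c, ray(K,W,c[0,:1,:2]+[290,120],.047) if c is not None else 0)
print(g[149,288:352].tolist());print(g[115:180,309].tolist())
E
```

```text
disc (array([623.1, 115.9]), 46.5) [271  95] [367 191]
cham corners [[0.6468, 0.1329, 0.047], [0.6394, 0.0915, 0.047], [0.5981, 0.0979, 0.047], [0.6057, 0.1407, 0.047]] screws [0.6214 0.1163 0.047 ]
[[[28.5 29.5 15.8]]] [[0.62219778 0.11659948 0.047     ]]
[166, 163, 168, 166, 162, 163, 158, 153, 152, 157, 165, 157, 159, 156, 161, 170, 189, 192, 192, 191, 191, 190, 193, 194, 194, 189, 191, 192, 192, 192, 192, 195, 190, 193, 191, 191, 190, 191, 192, 188, 195, 193, 193, 189, 192, 191, 173, 162, 157, 156, 158, 151, 158, 159, 164, 160, 166, 164, 161, 161, 159, 160, 165, 157]
[158, 156, 160, 159, 156, 161, 160, 158, 141, 91, 106, 147, 156, 161, 161, 152, 160, 167, 163, 160, 162, 165, 165, 176, 188, 192, 194, 192, 194, 195, 193, 193, 193, 190, 190, 190, 194, 194, 193, 191, 197, 193, 191, 194, 193, 191, 185, 171, 156, 153, 152, 155, 162, 162, 161, 162, 162, 151, 149, 160, 158, 163, 164, 165, 162]
```

```bash
python3 -c "
from h import *
go(.6156,-.1083,.0105,-20)"
```

```text
rz 2.00 t [2.294, 7.31, 5.534] rows>=6.8 yaw -10.0
```

Call:
send_rows(commands=[[0,0,0.5,0.4,1.2,0,0.65],[0,0,1,0.8,2.5,0,0.65],[0,0,1.5,1.2,3.8,0.3,0.65],[0,0,2,1.6,5.1,0.8,0.65],[0,0,2,2.0,6.4,1.3,0.65],[0,0,2,2.29,7.2,2,0.65],[0,0,2,2.29,7.31,2.8,0.65],[0,0,2,2.29,7.31,3.2,0.65],[0,0,2,2.29,7.31,4,0.65],[0,0,2,2.29,7.31,4.7,0.65],[0,0,2,2.29,7.31,5.3,0.65],[0,0,2,2.29,7.31,5.5,0.65],[0,0,2,2.29,7.31,5.5,0.65],[0,0,2,2.29,7.31,5.5,0.65],[0,0,2,2.29,7.31,5.5,0.25],[0,0,2,2.29,7.31,5.5,0.25],[0,0,2,2.29,7.31,5.5,0.25],[0,0,2,2.29,7.31,5.5,0.25],[0,0,2,2.29,7.31,5.5,0.25],[0,0,2,2.29,7.31,5.5,0.25]])

```text
time_s: 29.82
position: [0.6165, -0.1082, 0.0138]
tcp_rot: [[0.94, -0.342, 0.001], [-0.342, -0.94, -0.0], [0.001, 0.0, -1.0]]
force: [-0.1, 0.2, 1.3]
opening: 0.318
grasp_force: 30.0
```

```bash
python3 -c "
from h import *
st();go(.6156,-.1083,.13,-20);go(.51,.13,.13,-10);go(.4109,.2772,.13,0.8)"
```

```text
t29.8 [ 0.6165 -0.1082  0.0138] [[0.94, -0.342, 0.001], [-0.342, -0.94, -0.0], [0.001, 0.0, -1.0]] q [-20.2  46.3  89.6  -0.   44.   89.8] F [-0.1  0.2  1.3] op 0.318 gf 30.0
rz 0.00 t [-0.023, 0.013, -3.875] rows>=2.8 yaw -20.0
rz -2.00 t [-6.046, -6.249, -3.88] rows>=6.9 yaw -20.0
rz -4.16 t [-10.827, -9.732, -3.885] rows>=10.8 yaw -20.0
```

Call:
send_rows(commands=[[0,0,0,0,0,-0.5,0.25],[0,0,0,0,0,-1.3,0.25],[0,0,0,0,0,-2.4,0.25],[0,0,0,-0.3,-0.3,-3.4,0.25],[0,0,0,-1,-0.9,-3.9,0.25],[0,0,-0.5,-1.9,-1.7,-3.9,0.25],[0,0,-1,-2.8,-2.5,-3.9,0.25],[0,0,-1.5,-3.7,-3.3,-3.9,0.25],[0,0,-2,-4.6,-4.1,-3.9,0.25],[0,0,-2.5,-5.5,-4.9,-3.9,0.25],[0,0,-2.8,-6.4,-5.7,-3.9,0.25],[0,0,-3.2,-7.3,-6.6,-3.9,0.25],[0,0,-3.5,-8.2,-7.4,-3.9,0.25],[0,0,-4,-9.1,-8.2,-3.9,0.25],[0,0,-4.16,-10,-9,-3.9,0.25],[0,0,-4.16,-10.6,-9.6,-3.9,0.25],[0,0,-4.16,-10.8,-9.73,-3.9,0.25],[0,0,-4.16,-10.8,-9.73,-3.9,0.25],[0,0,-4.16,-10.8,-9.73,-3.9,0.25],[0,0,-4.16,-10.8,-9.73,-3.9,0.25]])

```text
time_s: 31.48
position: [0.4123, 0.2761, 0.1302]
tcp_rot: [[1.0, 0.013, 0.001], [0.013, -1.0, -0.0], [0.001, 0.0, -1.0]]
force: [-0.2, 0.3, 0.1]
opening: 0.322
grasp_force: 30.0
```

```bash
python3 -c "
from h import *
st();go(.4115,.2772,.0135,.8)"
```

```text
t31.5 [0.4123 0.2761 0.1302] [[1.0, 0.013, 0.001], [0.013, -1.0, -0.0], [0.001, 0.0, -1.0]] q [ 20.9  28.6 105.5  -0.   45.9 110.2] F [-0.2  0.3  0.1] op 0.322 gf 30.0
rz -0.01 t [-0.029, -0.037, 3.891] rows>=2.8 yaw 0.8
```

Call:
send_rows(commands=[[0,0,0,-0.02,-0.02,1,0.25],[0,0,0,-0.02,-0.02,2.1,0.25],[0,0,0,-0.02,-0.02,3,0.25],[0,0,0,-0.02,-0.02,3.5,0.25],[0,0,0,-0.02,-0.02,3.75,0.25],[0,0,0,-0.02,-0.02,3.83,0.25],[0,0,0,-0.02,-0.02,3.86,0.25],[0,0,0,-0.02,-0.02,3.88,0.25],[0,0,0,-0.02,-0.02,3.88,0.25],[0,0,0,-0.02,-0.02,3.88,0.25]])

```text
time_s: 32.32
position: [0.4116, 0.2778, 0.0148]
tcp_rot: [[1.0, 0.014, 0.002], [0.014, -1.0, 0.001], [0.002, -0.001, -1.0]]
force: [-0.9, -0.2, -0.7]
opening: 0.32
grasp_force: 30.0
```

```bash
python3 -c "
from h import *
st();go(.4115,.2772,.0128,.8);go(.384,.272,.18,.8)"
```

```text
t32.3 [0.4116 0.2778 0.0148] [[1.0, 0.014, 0.002], [0.014, -1.0, 0.001], [0.002, -0.001, -1.0]] q [ 21.1  41.2 108.9   0.   29.7 110.3] F [-0.9 -0.2 -0.7] op 0.320 gf 30.0
rz 0.00 t [-0.005, 0.021, 0.065] rows>=0.0 yaw 0.8
rz 0.00 t [-0.912, 0.177, -5.51] rows>=4.0 yaw 0.8
```

Call:
send_rows(commands=[[0,0,0,0,0.02,0.03,0.25],[0,0,0,0,0.02,0.06,0.25],[0,0,0,0,0.02,0.07,0.25],[0,0,0,0,0.02,0.07,0.25],[0,0,0,0,0.02,0.07,0.6],[0,0,0,0,0.02,0.07,0.6],[0,0,0,0,0.02,0.07,0.6],[0,0,0,0,0.02,0.07,0.6],[0,0,0,0,0.02,-0.7,0.6],[0,0,0,0,0.02,-2,0.6],[0,0,0,-0.3,0.1,-3.3,1],[0,0,0,-0.7,0.18,-4.6,1],[0,0,0,-0.9,0.18,-5.5,1],[0,0,0,-0.9,0.18,-5.5,1],[0,0,0,-0.9,0.18,-5.5,1]])

```text
time_s: 33.57
position: [0.3845, 0.2722, 0.1803]
tcp_rot: [[1.0, 0.015, 0.004], [0.015, -1.0, 0.002], [0.004, -0.001, -1.0]]
force: [-0.6, 0.4, -0.2]
opening: 0.889
grasp_force: 0.0
```

```bash
python3 - <<'E'
from h import *
st()
i,K,W=cap('wrist');np.savez('w11',i=i,K=K,W=W)
g=cv2.cvtColor(i,cv2.COLOR_BGR2GRAY)
t,_,_=cap('top');v=np.vstack([cv2.resize(i[60:240,160:560],(800,360)),cv2.resize(t[140:300,170:480],(465,240)) @np.array(1) if 0 else cv2.copyMakeBorder(cv2.resize(t[140:300,170:480],(465,240)),0,0,0,335,0)])
cv2.imwrite('pics/w11.png',v)
E
```

```text
t33.6 [0.3845 0.2722 0.1803] [[1.0, 0.015, 0.004], [0.015, -1.0, 0.002], [0.004, -0.001, -1.0]] q [ 21.7  22.1 106.4  -0.   51.2 110.8] F [-0.6  0.4 -0.2] op 0.889 gf 0.0
```

View pics/w11.png

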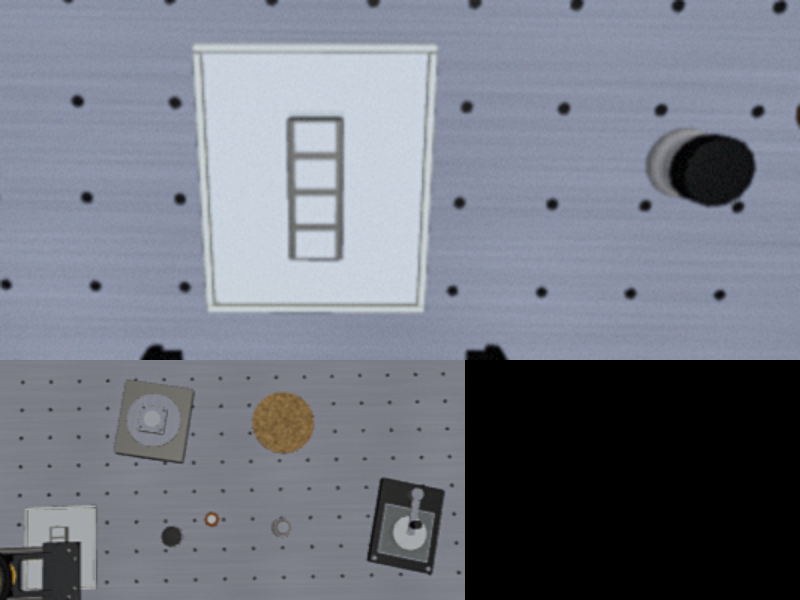

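The slide stands in the tray (crop (315,188)), the chamber is on the warmer, the dish is under the closed arm, and the vial is standing. One numeric check.

```bash
python3 - <<'E'
from h import *
d=np.load("w11.npz");K,W=d["K"],d["W"]
f=lambda L,z:ray(K,W,np.array(L)/2+[160,60],z)
S=f([(289,117),(343,117),(342,260),(290,260)],.022);T=f([(193,45),(437,45),(424,311),(210,311)],.010)
print(S.mean(0).round(4),np.ptp(S,0).round(4),T.mean(0).round(4),np.ptp(T,0).round(4))
E
```

```text
[0.4104 0.2765 0.022 ] [0.0724 0.0273 0.    ] [0.4106 0.2766 0.01  ] [0.1397 0.1206 0.    ]
```

Centred to within a millimetre, and the robot is clear. Handing in.

```bash
python3 -c "
from rig import bot
print(bot.hand_in())"
```

```text
the job is handed in; nothing more can be done
None
```

The job is handed in at about 34 s of robot time: the dish is on the stage under the closed arm, the chamber on the warming plate and the slide in the tray, each measured within about 2 mm of centre, and the vial is still standing.

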